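Ball knob out of the curved track and into its dish

TASK

The demonstration kit is being packed up, and one aluminium ball knob is still held in the slot of the curved track. Push it along the slot round the bend to the wide open pocket at the end, lift it out there, and stand it upright in the black dish that is empty.

Things in the scene. Friction and masses are not known exactly. Their poses are not given: they have to be found in the camera images.
- knob_ball (a point): Ball knob in the track, bare metal, 56 mm tall: round flange 52 mm across, 8 mm thick, at the foot, neck 16 mm, ball 32 mm across on top. Point: ball centre, 40 mm above the flange's underside; z up. The flange slides easily under the slot's lips and lifts out only at the pocket. Starts in the straight leg, 10 to 50 mm before the bend. A like knob loose on the table is not meant.
- track_bend (a point): Fixed curved track on a 220 mm metal base plate: J-shaped channel under dark lips, 24 mm slot. Point: centre of the bend on channel-floor level, 5 mm above the table; lips' top, the highest part, 14.5 mm above it. z up. In its x, y the slot's middle runs straight from (80,-50) mm to (80,0), a quarter circle of radius 80 about the point to (0,80), then along -x into the pocket.
- track_pocket (a point): Centre of the open pocket at the track's end, at channel-floor height, at (-41, 80) mm in track_bend's axes, which it shares. Rectangle 82 mm along the track by 76 mm across, no lips, a wall 10.5 mm high round it; here the flange lifts straight up.
- dish_in (a point): The empty one of three like round black dishes fixed to the table; the other two each hold a flat metal foot with a stud. Point: centre of its inner floor, 4 mm above the table; about 80 mm wide inside, rim 92 mm across and 8 mm above the inner floor.
Mind the look-alikes: they are no part of the job. What is shaped like the part that bears dish_in but pink or purple is not meant. Leave any purple look-alike of the part that bears knob_ball alone.

How it is judged:
On the way:
1. the knob has come along the slot into the open pocket, its flange still down on the channel floor (horizontal distance between knob_ball and track_pocket below 0.02 m and z of knob_ball in the frame of track_pocket below 0.046 m).
At the end, for the whole second after the job is handed in: The ball knob stands upright (within 8 degrees) and at rest with its flange flat on the floor of the empty dish, its axis within 20 mm of the dish's centre (horizontal distance between knob_ball and dish_in below 0.02 m and z of knob_ball in the frame of dish_in between 0.035 and 0.045 m and angle between knob_ball's own z axis and vertical below 0.15 rad and linear speed of knob below 0.02 m/s); the robot touches nothing.
It also fails if it takes over 42 s, if anything falls off the work surface, if the arm or the gripper's body presses on something with over 40 N, if the wrist force passes 120 N, or if a joint passes its speed limit or range.

ROBOT

A 6-joint arm with a two-finger parallel gripper is mounted at the origin on the work surface. World frame = base frame: x ahead of the robot, y to its left, z up, the work surface at z = 0. Lengths are in m, angles in rad, forces in N, time in s.
With the tool pointing down it reaches from about 0.35 to 0.975 m from the base axis. Payload 4.9 kg.
Tool frame: the origin (TCP) lies midway between the tips of the shut fingers; the grasp point (between the pads) lies ctrl.tcp_to_grasp behind it (ctrl.tcp_to_grasp is the distance from the TCP to the grasp point, in m); z points along the fingers, y is the direction in which the jaws open and shut (so a half turn about z gives the same grasp; the last joint's range is limited). The gripper opens to 85 mm and grips with 20 to 120 N. Pads are 22 mm wide; open, the fingers measure 114 mm over their backs; the gripper's body (76 mm by 85 mm) begins 54 mm behind the grasp point. The pads swing forward as they close: fully open they stand 13 mm farther back than shut.
Start: joints at [-1.41, 0.053, 1.613, -0, 1.476, -0.119], TCP at [0.173, -0.601, 0.231] pointing down, gripper open.
Joint ranges: [-3.01, 3.01], [-1.01, 2.22], [0.06, 2.58], [-1.02, 4.17], [0.09, 2.62], [-3.14, 3.14]. Speed limits (rad/s): [2.57, 2.57, 3.14, 3.14, 3.14, 3.14].

INTERFACE

Orientations are given as a rotation vector (axis times angle).
In Python, from station import ctrl, get_image, calibration, finish_job, models gives the robot as it stands.
- The arm moves only by the shell command python3 -m creep 'ROWS' [FORCE]. ROWS is JSON, a list of rows, each a list of 7 numbers: the opening, from 0 (shut) to 1 (fully open), then the shift along the tool's x, y, z in m, then the turn, a rotation vector about the tool's x, y, z in degrees. A call has 1 to 20 rows; each row shifts and turns the commanded pose from where the row before left it, along the tool's axes as they then stand; what a row does not reach is not made up. A row lasts 1/10 s, in which the tool goes at most 50 mm and 8.59 degrees, less where a joint would pass 70% of its speed; a pose out of reach is approached as far as the arm can. A call with a gripper value outside its range is refused whole. The fingers move at their own pace and stop on an object; FORCE is the grip in N (left out, the last holds). Time passes only in rows, so rows that do not move let the fingers close. It gives the time, the measured TCP pose, the force and the opening at its end, in the units of the state.
- ctrl.get_obs(): the state, without advancing time (a new reading comes with each control period).
- get_image(name): name is "scene" or "top" or "wrist"; returns the picture (384x512x3 uint8, red, green, blue); there is no depth.
- calibration(name): a dict with "mtx" (3x3 intrinsics, pixels), "R" (3x3) and "t" (3): a world point X has camera coordinates R X + t. Camera axes: x right, y down, z forward; pixel columns grow to the right and rows downward; lengths in m; the calibration is good to about 2 mm. The wrist camera is an equidistant fisheye: a pixel r from the principal point sees the ray r / f radians off the axis. A picture is of the moment at which its call begins: read the wrist's pose just before it. calibration takes no time and is no camera call; for the wrist camera it gives the pose at the moment of the call.
- finish_job(): hands the job in, once; it reports no verdict.
Trained networks look in the newest picture that a camera, given by its name, has taken for a name from the list of things; names that differ only in an ending like _2 or _b are one class to them, and where a whole thing is asked for, a point or a joint stands for the part that bears it (a point fixed in the world has none). Each returns a list of dicts, best first, with "conf" (0 to 1); they miss things now and then, are a little off and sometimes report something else, mostly with a low value. They report only what shows in the picture. A call takes as long as a camera call. They do not tell look-alikes from the thing itself.
- models.search_frame(camera, name): "extent" ([left, top, right, bottom] in pixels, round what is visible of it).
The state is a dict: "t": time; "q": joint angles; "dq": joint speeds; "effort": joint torques, N m; "tool_pos": TCP position; "tool_rot": TCP orientation; "contact_force": force on the tool from outside, world axes, zero at the start; "wrist_torque": the same for the moment, N m; "opening": finger opening in m.
Only numpy, scipy, OpenCV 4.12 (cv2) and the standard library are available. Lean on these libraries where they do the work, as an engineer would, in place of code of your own. Each camera call takes 0.05 s, during which the arm holds its last target. There are 200 camera calls.

## Working session

There is one attempt and no reset: what is moved stays moved. The work goes in short steps, Python scripts to look and compute and a shell command to move; the robot and the scene stay as the last step left them, time stands still between calls to the robot, and variables do not carry over. Pictures are saved under pics/ and viewed, about 8 in all and at most 12, crops included, and the job is handed in when it is done.

```bash
ls; mkdir -p pics
python3 - <<'E'
from station import ctrl,get_image,calibration,models
import cv2,numpy as np
print(ctrl.get_obs()); print(ctrl.tcp_to_grasp)
for c in ["top","scene"]:
    im=get_image(c); cv2.imwrite(f"pics/{c}0.png",cv2.resize(im[...,::-1],(768,576),interpolation=cv2.INTER_CUBIC))
    K=calibration(c); print(c,K)
    for n in ["knob_ball","track_bend","dish_in"]:
        print(n,[(np.round(d["extent"]),round(d["conf"],2)) for d in models.search_frame(c,n)])
E
```

```text
pics
{'t': 0.0, 'q': array([-1.41001467e+00,  5.33637285e-02,  1.61428815e+00, -4.10674296e-05,
        1.47600092e+00, -1.19019348e-01]), 'dq': array([-6.39425553e-05,  4.91977857e-04, -2.20163319e-03,  3.98779449e-04,
        1.29935354e-04, -2.19567871e-03]), 'effort': array([-2.69561591e-03, -3.93687415e+01, -3.70181608e+01, -1.99059573e-04,
        7.17474803e-03,  7.45482652e-06]), 'tool_pos': array([ 0.17248015, -0.60008186,  0.23006225]), 'tool_rot': array([-3.10885931e+00, -4.37797115e-01,  1.31680284e-04]), 'contact_force': array([-0.31565504,  0.65614804, -0.84748324]), 'wrist_torque': array([0.0222836 , 0.01069112, 0.0308136 ]), 'opening': 0.08532720953350036}
0.0187
top {'mtx': array([[408.86023903,   0.        , 255.76825013],
       [  0.        , 408.86023903, 199.85746526],
       [  0.        ,   0.        ,   1.        ]]), 'R': array([[-0.02445669, -0.99938102,  0.02528735],
       [-0.9969726 ,  0.02251463, -0.0744226 ],
       [ 0.0738072 , -0.02703092, -0.99690613]]), 't': array([-0.121246  ,  0.53665222,  0.85288182])}
knob_ball [(array([126., 101., 148., 118.]), 0.77), (array([143., 155., 160., 176.]), 0.63)]
track_bend [(array([ 77., 144., 197., 265.]), 0.97)]
dish_in [(array([309., 271., 351., 316.]), 0.78), (array([341., 213., 382., 254.]), 0.66)]
scene {'mtx': array([[385.33347467,   0.        , 249.15321334],
       [  0.        , 385.33347467, 195.27615121],
       [  0.        ,   0.        ,   1.        ]]), 'R': array([[ 0.52893255,  0.8486555 , -0.00376772],
       [ 0.58098894, -0.36533584, -0.7273112 ],
       [-0.61861313,  0.38250956, -0.68629748]]), 't': array([-0.18297236, -0.31487956,  1.21536445])}
knob_ball [(array([383., 212., 415., 236.]), 0.67), (array([337., 181., 348., 197.]), 0.53)]
track_bend [(array([269., 136., 397., 224.]), 0.7)]
dish_in [(array([121., 174., 164., 201.]), 0.85), (array([104., 216., 151., 252.]), 0.73), (array([ 75., 275., 130., 322.]), 0.57)]
```

View pics/top0.png

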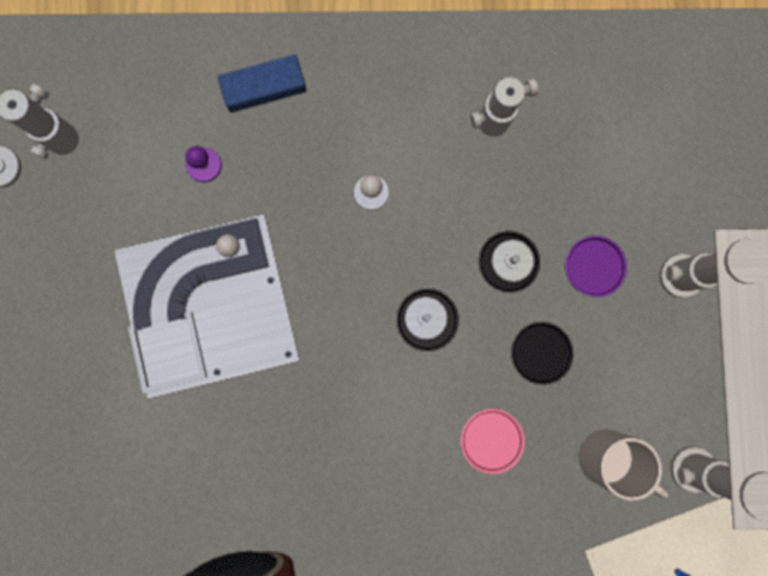

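View pics/scene0.png

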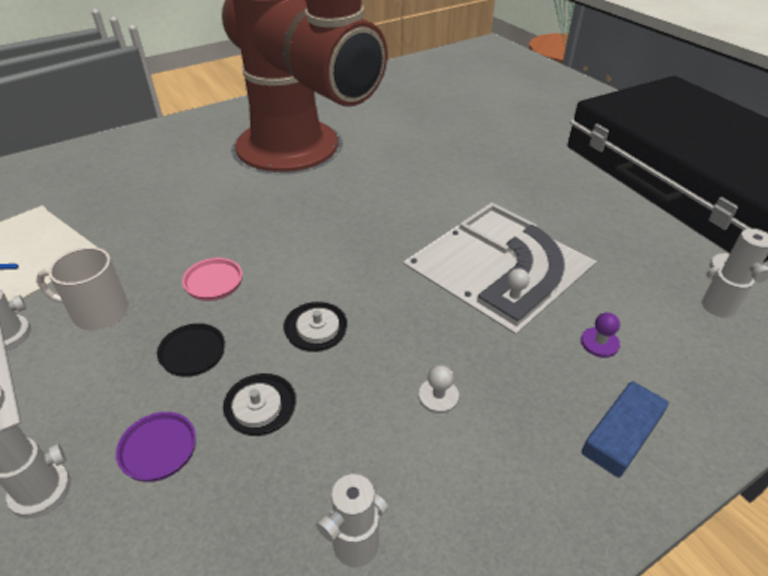

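The images show three candidates for the knob in top0 (768 px scale):
- The bare knob in the track slot at (228,244). This is the one meant: it is metal and sits in the slot.
- A loose bare knob at (371,188).
- A purple knob at (197,157).

The dish candidates are:
- The empty black dish at (543,352). This is the one meant.
- Black dishes holding feet at (510,262) and (428,320).
- Purple (596,266) and pink (492,440) dishes.

I'll confirm both with one rectified, enlarged crop and measure from it.

```bash
cat > h.py <<'E'
import cv2,numpy as np
from station import ctrl,get_image,calibration,models
def H(c,z):
    k=calibration(c);M=k["mtx"]@np.c_[k["R"],k["t"]]
    return np.c_[M[:,0],M[:,1],M[:,2]*z+M[:,3]]   # (x,y,1)->pix
def px2w(c,uv,z):
    p=np.linalg.solve(H(c,z),[*uv,1]);return p[:2]/p[2]
def rect(im,c,z,xmax,ymax,n,m,s):   # image: right=-y, down=-x, s px/m
    A=np.array([[0,-1/s,xmax],[-1/s,0,ymax],[0,0,1.]])
    return cv2.warpPerspective(im,H(c,z)@A,(n,m),flags=cv2.INTER_CUBIC|cv2.WARP_INVERSE_MAP)
E
python3 - <<'E'
from h import *
im=get_image("top")[...,::-1].copy()
b=px2w("top",(137,204),.0195); d=px2w("top",(362,234.7),.004); print("plate mid",b,"dish",d)
a=rect(im,"top",.0195,b[0]+.14,b[1]+.14,560,560,2000)
e=rect(im,"top",.012,d[0]+.06,d[1]+.06,240,240,2000)
print("origins",b+.14,d+.06)
o=np.zeros((560,800,3),np.uint8);o[:,:560]=a;o[:240,560:]=e
# dish by threshold
g=e.max(2);m=(g<60).astype(np.uint8)
n,l,st,ce=cv2.connectedComponentsWithStats(m);i=1+st[1:,4].argmax();print("dish blob",st[i],ce[i])
cv2.imwrite("pics/rect.png",o)
E
```

```text
plate mid [0.53067566 0.11888969] dish [ 0.45349268 -0.36427946]
origins [0.67067566 0.25888969] [ 0.51349268 -0.30427946]
dish blob [   24    34   176   176 24227] [111.59326371 120.92780782]
```

View pics/rect.png

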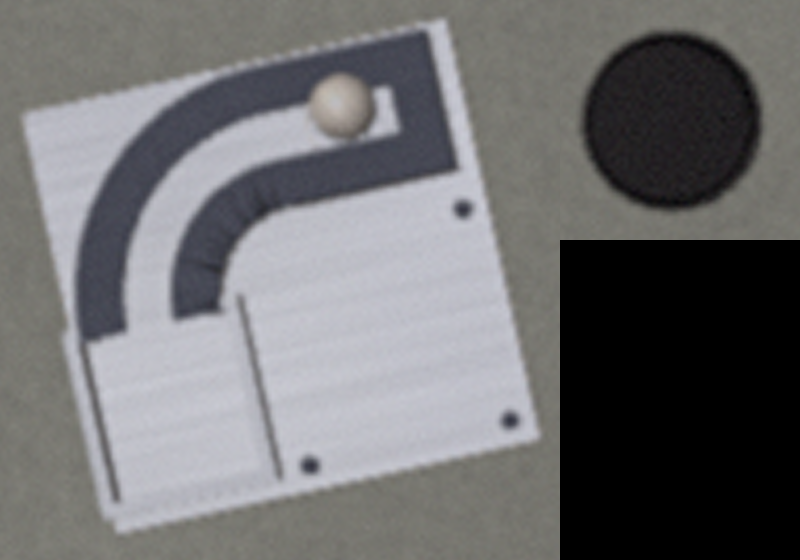

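```bash
cat > fit.py <<'E'
from h import *
from scipy.optimize import differential_evolution as DE
im=get_image("top")[...,::-1].copy()
O=np.array([0.67067566,0.25888969]);s=1000
a=rect(im,"top",.0195,*O,280,280,s)
dark=(a.max(2)<105)
dark=cv2.morphologyEx(dark.astype(np.uint8),cv2.MORPH_OPEN,np.ones((5,5)))
n,l,st,ce=cv2.connectedComponentsWithStats(dark);dark=l==1+st[1:,4].argmax()
v,u=np.mgrid[:280,:280];X=O[0]-v/s;Y=O[1]-u/s
def model(p):
    cx,cy,th,w1,w2,e=p
    x=np.cos(th)*(X-cx)+np.sin(th)*(Y-cy);y=-np.sin(th)*(X-cx)+np.cos(th)*(Y-cy)
    d=np.where(y<0,x,np.hypot(x,y))-80e-3           # signed offset from slot middle
    reg=(x>0)&(y>-e)&(d<w1)&(d>-w2)
    slot=(abs(d)<.012)&(y>-.05)
    slot|=np.hypot(x-.08,y+.05)<.012
    return reg&~slot
# ball region ignored
bp=H("top",.0195)
ball=np.hypot(u-171,v-54)<22
def cost(p):
    return ((model(p)!=dark)&~ball).sum()
r=DE(cost,[(.5,.56),(.08,.15),(.1,.35),(.02,.045),(.02,.045),(.05,.09)],seed=1,maxiter=150,popsize=20)
p=r.x;print(r.fun,dark.sum(),np.round(p,4),"yaw deg",np.degrees(p[2]))
R=np.array([[np.cos(p[2]),-np.sin(p[2])],[np.sin(p[2]),np.cos(p[2])]])
for q in [(-.041,.08),(0,.08),(.08,0),(.08,-.05)]: print(q,np.round(p[:2]+R@q,4))
# knob
g=cv2.cvtColor(im,cv2.COLOR_BGR2GRAY)
k=px2w("top",(152,162.7),.045);print("knob",k,"track frame",R.T@(k-p[:2]))
E
python3 fit.py
```

```text
570.0 9741 [0.525  0.1057 0.2107 0.0345 0.0366 0.0861] yaw deg 12.069471078778953
(-0.041, 0.08) [0.4682 0.1754]
(0, 0.08) [0.5083 0.1839]
(0.08, 0) [0.6032 0.1224]
(0.08, -0.05) [0.6137 0.0735]
knob [0.61434087 0.08094471] track frame [ 0.08219967 -0.04290614]
```

Confirmed: the bare metal ball is in the slot at about (340,105) in the crop, and the black dish at upper right is empty. The tool's axes will be lined up with the track at 12.07° yaw.

```bash
cat >> h.py <<'E'
from scipy.spatial.transform import Rotation as Ro
C=np.array([.525,.1057]);TH=.2107
T=np.array([[np.cos(TH),-np.sin(TH)],[np.sin(TH),np.cos(TH)]])
def tw(q): return C+T@np.array(q)
def delta(target):
    o=ctrl.get_obs();R=Ro.from_rotvec(o["tool_rot"]);m=R.as_matrix()
    print("t",round(o["t"],2),"pos",np.round(o["tool_pos"],4),"yaw",np.round(np.degrees(np.arctan2(m[1,0],m[0,0])),2),"tilt",np.round(m[:,2],4),"F",np.round(o["contact_force"],1),"open",round(o["opening"],4))
    print("track xy",np.round(T.T@(o["tool_pos"][:2]-C),4))
    for t in target: print("delta tool",np.round(R.inv().apply(np.array(t)-o["tool_pos"]),4))
E
python3 - <<'E'
from h import *
k=tw((.08,-.043));print(k)
delta([(*k,.25)])
E
```

```text
[0.61222399 0.08038251]
t 0.5 pos [ 0.1726 -0.6007  0.2313] yaw 16.03 tilt [ 0.  0. -1.] F [ 0.3 -0.4 -0.3] open 0.0854
track xy [-0.4923 -0.617 ]
delta tool [ 0.6106 -0.5331 -0.0187]
```

```bash
python3 -m creep '[[1,0,0,-0.05,0,0,0],[1,0.034,-0.03,0,0,0,0],[1,0.034,-0.03,0,0,0,0],[1,0.034,-0.03,0,0,0,0],[1,0.034,-0.03,0,0,0,0],[1,0.034,-0.03,0,0,0,0],[1,0.034,-0.03,0,0,0,0],[1,0.034,-0.03,0,0,0,0],[1,0.034,-0.03,0,0,0,0],[1,0.034,-0.03,0,0,0,0],[1,0.034,-0.03,0,0,0,0],[1,0.034,-0.03,0,0,0,0],[1,0.034,-0.03,0,0,0,0],[1,0.034,-0.03,0,0,0,0],[1,0.034,-0.03,0,0,0,0],[1,0.034,-0.03,0,0,0,0],[1,0.034,-0.03,0,0,0,0],[1,0.034,-0.03,0,0,0,0],[1,0,0,0.04,0,0,3.96],[1,0,0,0.04,0,0,0]]' 40
python3 - <<'E'
from h import *
delta([(*tw((.08,-.043)),.16)])
E
```

```text
t: 2.5
tool_pos: [0.589, 0.0506, 0.2022]
tool_rot: [3.123, 0.333, 0.007]
contact_force: [-0.2, -0.3, -1.3]
opening: 0.0855
t 2.5 pos [0.589  0.0506 0.2022] yaw 12.16 tilt [ 4.3e-03 -2.0e-04 -1.0e+00] F [-0.2 -0.3 -1.3] open 0.0855
track xy [ 0.0511 -0.0673]
delta tool [ 0.0288 -0.0243  0.0423]
```

Now a settle move towards the knob and a wrist look.

```bash
python3 -m creep '[[1,0.029,-0.024,0.042,0,0,0],[1,0,0,0,0,0,0],[1,0,0,0,0,0,0]]'
python3 - <<'E'
from h import *
delta([(*tw((.08,-.043)),.16)])
k=calibration("wrist");im=get_image("wrist")[...,::-1].copy()
print(k)
kb=[(np.round(d["extent"],1),round(d["conf"],2)) for d in models.search_frame("wrist","knob_ball")];print(kb)
cv2.imwrite("pics/w1.png",cv2.resize(im,(768,576),interpolation=cv2.INTER_CUBIC))
cv2.imwrite("pics/w1raw.png",im)
E
```

```text
t: 2.8
tool_pos: [0.6074, 0.0756, 0.1627]
tool_rot: [3.124, 0.332, -0.004]
contact_force: [1.3, -0.3, -0.0]
opening: 0.0852
t 2.8 pos [0.6074 0.0756 0.1627] yaw 12.13 tilt [-2.8e-03 -4.0e-04 -1.0e+00] F [ 1.3 -0.3 -0. ] open 0.0852
track xy [ 0.0743 -0.0467]
delta tool [ 0.0057 -0.0037  0.0027]
{'mtx': array([[297.31863964,   0.        , 253.29182683],
       [  0.        , 297.31863964, 192.01197367],
       [  0.        ,   0.        ,   1.        ]]), 'R': array([[ 2.09124907e-01, -9.77888929e-01, -1.23458567e-04],
       [-9.26925612e-01, -1.98266448e-01,  3.18589588e-01],
       [-3.11569709e-01, -6.65105812e-02, -9.47892747e-01]]), 't': array([-0.05332931,  0.55866635,  0.50896448])}
[(array([206.2,  12.4, 258.6,  64.7]), 0.86), (array([223. , 161.2, 272.2, 200.7]), 0.8)]
```

View pics/w1.png

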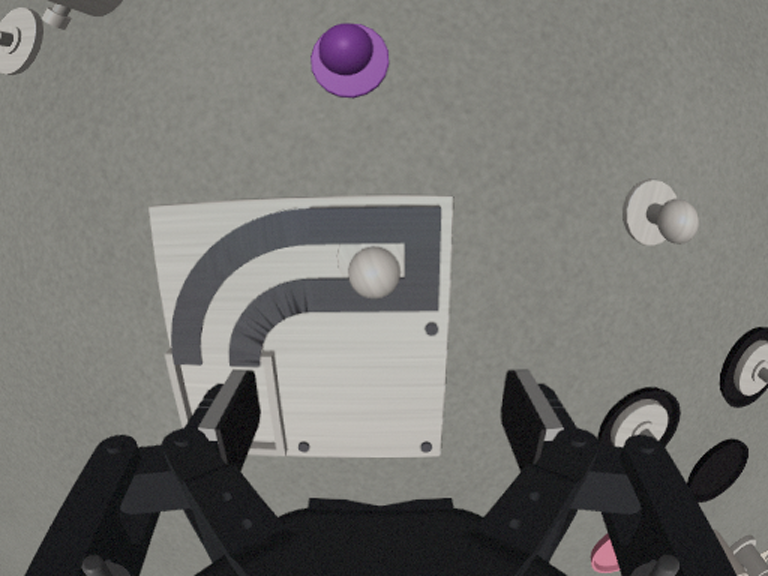

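The picture shows the ball at (374,272) of the enlarged view, the slot end at (404,262), and the lip mouth at the pocket at about (201,363) and (231,365).

```bash
cat >> h.py <<'E'
def wr2w(k,uv,z):
    f=k["mtx"][0,0];d=np.array(uv)-k["mtx"][:2,2];r=np.hypot(*d);th=r/f
    v=np.r_[d/max(r,1e-9)*np.sin(th),np.cos(th)]
    v=k["R"].T@v;o=-k["R"].T@k["t"];return (o+v*(z-o[2])/v[2])[:2]
E
python3 - <<'E'
from h import *
k=calibration("wrist")
P={"ball":(374,272,.045),"slot upper edge leg":(360,244,.0195),"slot lower edge leg":(330,279,.0195),"lip outer top":(400,206,.0195),"lip outer bot":(400,311,.0195),"slot end up":(404,244,.0195),
"mouth L":(201,363,.0195),"mouth R":(231,365,.0195),"lip right up":(441,206,.0195),"mouth outerL":(173,363,.0195),"mouth outer R":(260,366,.0195)}
for n,(u,v,z) in P.items():
    w=wr2w(k,(u/1.5,v/1.5),z);print(n,np.round(w,4),"track",np.round(T.T@(w-C),4))
E
```

```text
ball [0.6129 0.0791] track [ 0.0804 -0.0444]
slot upper edge leg [0.6226 0.091 ] track [ 0.0924 -0.0348]
slot lower edge leg [0.5945 0.1062] track [ 0.0681 -0.014 ]
lip outer top [0.653  0.0705] track [ 0.1178 -0.0611]
lip outer bot [0.5817 0.0545] track [ 0.0448 -0.062 ]
slot end up [0.6287 0.0624] track [ 0.0923 -0.064 ]
mouth L [0.5067 0.1944] track [0.0007 0.0906]
mouth R [0.5114 0.1697] track [0.     0.0655]
lip right up [0.6589 0.0443] track [ 0.118 -0.088]
mouth outerL [0.5002 0.2188] track [-0.0006  0.1157]
mouth outer R [0.5162 0.1469] track [0.0001 0.0422]
```

Run:
```python
from h import *
delta([(*tw((.0804,-.0444)),.06),(*tw((.0804,-.0444)),.025)])
```

```text
t 2.9 pos [0.609  0.0749 0.1663] yaw 12.06 tilt [ 3.4e-03 -3.0e-04 -1.0e+00] F [ 0.6 -0.2  0.6] open 0.0856
track xy [ 0.0757 -0.0477]
delta tool [ 0.0043 -0.0034  0.1064]
delta tool [ 0.0042 -0.0034  0.1414]
```

```bash
python3 -m creep '[[1,0.002,-0.0015,0.03,0,0,0],[1,0.002,-0.0015,0.03,0,0,0],[1,0,0,0.025,0,0,0],[1,0,0,0.015,0,0,0],[1,0,0,0.006,0,0,0],[1,0,0,0,0,0,0],[1,0,0,0,0,0,0],[1,0,0,0,0,0,0]]'
python3 - <<'E'
from h import *
delta([(*tw((.0804,-.0444)),.025)])
get_image("top");delta([(*tw((.0804,-.0444)),.025)])
E
```

```text
t: 3.7
tool_pos: [0.6126, 0.079, 0.0601]
tool_rot: [3.124, 0.33, 0.005]
contact_force: [0.6, -0.4, -0.0]
opening: 0.0851
t 3.7 pos [0.6126 0.079  0.0601] yaw 12.07 tilt [ 0.0032 -0.     -1.    ] F [ 0.6 -0.4 -0. ] open 0.0851
track xy [ 0.08   -0.0444]
delta tool [ 0.0002 -0.      0.0351]
t 3.75 pos [0.6124 0.0791 0.0598] yaw 12.07 tilt [ 0.0028  0.     -1.    ] F [-1.2 -0.1  0. ] open 0.0854
track xy [ 0.0799 -0.0443]
delta tool [0.0004 0.0001 0.0348]
```

Position is good. Descend and close on the ball.

```bash
python3 -m creep '[[1,0,0,0.012,0,0,0],[1,0,0,0.012,0,0,0],[1,0,0,0.007,0,0,0],[1,0,0,0.004,0,0,0],[0.6,0,0,0,0,0,0],[0.2,0,0,0,0,0,0],[0.2,0,0,0,0,0,0],[0.2,0,0,0,0,0,0],[0.2,0,0,0,0,0,0],[0.2,0,0,0,0,0,0]]' 40
python3 - <<'E'
from h import *
delta([(*tw((.0804,-.0444)),.025)])
E
```

```text
t: 4.75
tool_pos: [0.6119, 0.0791, 0.0239]
tool_rot: [3.124, 0.33, 0.002]
contact_force: [0.3, -1.4, 2.2]
opening: 0.0301
t 4.75 pos [0.6119 0.0791 0.0239] yaw 12.07 tilt [ 1.6e-03 -1.0e-04 -1.0e+00] F [ 0.3 -1.4  2.2] open 0.0301
track xy [ 0.0794 -0.0442]
delta tool [ 0.001   0.0002 -0.0011]
```

```bash
python3 -m creep '[[0.2,0,-0.005,0,0,0,0],[0.2,0,-0.01,0,0,0,0],[0.2,0,-0.014,0,0,0,0],[0.2,0,-0.014,0,0,0,0],[0.2,-0.0015,-0.0156,0,0,0,0],[0.2,-0.0046,-0.015,0,0,0,0],[0.2,-0.0074,-0.0138,0,0,0,0],[0.2,0,0,0,0,0,0]]'
python3 - <<'E'
from h import *
delta([(*tw((.08*np.cos(np.radians(33.75)),.08*np.sin(np.radians(33.75))-.001)),.024)])
im=get_image("wrist")
im=get_image("top");k=px2w("top",(0,0),0)
d=models.search_frame("top","knob_ball")
for e in d: print(e["conf"],e["extent"])
E
```

```text
t: 5.55
tool_pos: [0.5788, 0.1647, 0.0239]
tool_rot: [-3.122, -0.333, -0.001]
contact_force: [-1.1, 2.1, 7.5]
opening: 0.0296
t 5.55 pos [0.5788 0.1647 0.0239] yaw 12.19 tilt [ 3.0e-04  1.9e-03 -1.0e+00] F [-1.1  2.1  7.5] open 0.0296
track xy [0.0649 0.0464]
delta tool [ 0.0016  0.003  -0.0001]
0.92 [123.9, 100.4, 149.0, 120.8]
0.66 [104.1, 182.4, 119.0, 192.6]
```

```bash
python3 -m creep '[[0.2,-0.0128,-0.0138,0,0,0,0],[0.2,-0.0156,-0.0104,0,0,0,0],[0.2,0,0,0,0,0,0],[0.2,0,0,0,0,0,0]]'
python3 - <<'E'
from h import *
delta([(*tw((0,.079)),.024)])
E
```

```text
t: 6.1
tool_pos: [0.5452, 0.1815, 0.0239]
tool_rot: [-3.122, -0.332, 0.001]
contact_force: [-3.2, 1.9, 9.8]
opening: 0.0298
t 6.1 pos [0.5452 0.1815 0.0239] yaw 12.14 tilt [-0.0011  0.0015 -1.    ] F [-3.2  1.9  9.8] open 0.0298
track xy [0.0356 0.0699]
delta tool [-0.0356 -0.0091 -0.0001]
```

```bash
python3 -m creep '[[0.2,-0.0176,-0.0066,0,0,0,0],[0.2,-0.018,-0.0025,0,0,0,0],[0.2,-0.014,0,0,0,0,0],[0.2,-0.014,0,0,0,0,0],[0.2,-0.008,0,0,0,0,0],[0.2,-0.005,0,0,0,0,0],[0.2,0,0,0,0,0,0],[0.2,0,0,0,0,0,0]]'
python3 - <<'E'
from h import *
delta([(*tw((-.041,.079)),.020)])
im=get_image("wrist");cv2.imwrite("pics/w2.png",im[...,::-1])
d=models.search_frame("wrist","knob_ball")
for e in d: print(e["conf"],e["extent"])
E
```

```text
t: 6.9
tool_pos: [0.469, 0.1736, 0.0238]
tool_rot: [-3.123, -0.332, 0.0]
contact_force: [-2.5, -0.1, 10.9]
opening: 0.0301
t 6.9 pos [0.469  0.1736 0.0238] yaw 12.12 tilt [-3.e-04  7.e-04 -1.e+00] F [-2.5 -0.1 10.9] open 0.0301
track xy [-0.0405  0.0781]
delta tool [-0.0005 -0.0009  0.0038]
0.81 [209.7, 195.9, 299.0, 305.1]
```

View pics/w2.png

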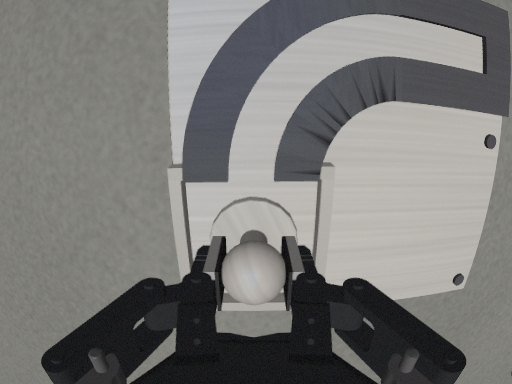

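The ball (254,272) sits between the pads over the pocket. The opening is 30 mm, less than the 32 mm ball, and the upward force is 11 N. That suggests the pads grip above the equator, so I'll regrip about 4 mm lower.

```bash
python3 -m creep '[[0.55,0,0,0,0,0,0],[0.55,0,0,0,0,0,0],[0.55,0,0,0.002,0,0,0],[0.55,0,0,0.003,0,0,0],[0.55,0,0,0,0,0,0],[0.2,0,0,0,0,0,0],[0.2,0,0,0,0,0,0],[0.2,0,0,0,0,0,0],[0.2,0,0,0,0,0,0]]' 50
python3 - <<'E'
from h import *
delta([(*tw((-.041,.079)),.020)])
k=calibration("wrist")
for n,uv,z in [("ball",(254,272),.045),("flange",(254,237),.013)]:
    w=wr2w(k,uv,z);print(n,w,T.T@(w-C))
E
```

```text
t: 7.9
tool_pos: [0.4701, 0.1722, 0.018]
tool_rot: [-3.124, -0.33, 0.0]
contact_force: [0.5, 0.2, -1.5]
opening: 0.0297
t 7.9 pos [0.4701 0.1722 0.018 ] yaw 12.06 tilt [-1.e-04  0.e+00 -1.e+00] F [ 0.5  0.2 -1.5] open 0.0297
track xy [-0.0398  0.0766]
delta tool [-0.0012 -0.0024 -0.002 ]
ball [0.47461933 0.17266848] [-0.03526041  0.07602429]
flange [0.47648018 0.1729922 ] [-0.033373    0.07595167]
```

```bash
python3 -m creep '[[0.2,0,0,-0.005,0,0,0],[0.2,0,0,-0.01,0,0,0],[0.2,0,0,-0.02,0,0,0],[0.2,0,0,-0.03,0,0,0],[0.2,0,0,-0.03,0,0,0],[0.2,0,0,-0.02,0,0,0],[0.2,0,0,0,0,0,0],[0.2,0,0,0,0,0,0]]'
python3 - <<'E'
from h import *
delta([(.453,-.360,.11)])
k=calibration("wrist");im=get_image("wrist");a=im[...,::-1].copy()
z=ctrl.get_obs()["tool_pos"][2]+.027
w=wr2w(k,(254,272),z);print(z,"ball px(254,272)",T.T@(w-C))
b=get_image("scene")[...,::-1]
cv2.imwrite("pics/w3.png",np.hstack([cv2.resize(a[150:384,130:380],(400,374)),cv2.resize(b[90:250,250:420],(397,374))]))
E
```

```text
t: 8.7
tool_pos: [0.4702, 0.1723, 0.1333]
tool_rot: [-3.124, -0.33, -0.001]
contact_force: [-0.1, -0.4, -1.8]
opening: 0.0296
t 8.7 pos [0.4702 0.1723 0.1333] yaw 12.07 tilt [ 9.e-04  2.e-04 -1.e+00] F [-0.1 -0.4 -1.8] open 0.0296
track xy [-0.0397  0.0766]
delta tool [-0.1282  0.517   0.0232]
0.1590816769057199 ball px(254,272) [-0.03605796  0.07607321]
```

View pics/w3.png

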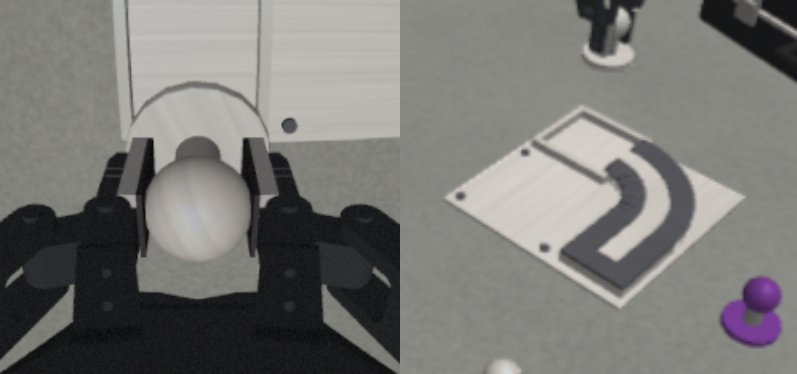

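Knob is held upright and clear. Carry it to the dish.

```bash
python3 -m creep '[[0.2,-0.0025,0.01,0,0,0,0],[0.2,-0.005,0.02,0,0,0,0],[0.2,-0.0076,0.03,0,0,0,0],[0.2,-0.0091,0.036,0,0,0,0],[0.2,-0.0091,0.036,0,0,0,0],[0.2,-0.0091,0.036,0,0,0,0],[0.2,-0.0091,0.036,0,0,0,0],[0.2,-0.0091,0.036,0,0,0,0],[0.2,-0.0091,0.036,0,0,0,0],[0.2,-0.0091,0.036,0,0,0,0],[0.2,-0.0091,0.036,0,0,0,0],[0.2,-0.0091,0.036,0,0,0,0],[0.2,-0.0091,0.036,0,0,0,0],[0.2,-0.0091,0.036,0,0,0,0],[0.2,-0.0076,0.03,0,0,0,0],[0.2,-0.005,0.02,0,0,0,0],[0.2,-0.0025,0.01,0,0,0,0],[0.2,0,0,0,0,0,0],[0.2,0,0,0,0,0,0],[0.2,0,0,0,0,0,0]]'
python3 - <<'E'
from h import *
delta([(.453,-.360,.019)])
k=calibration("wrist");im=get_image("wrist")[...,::-1].copy()
w=wr2w(k,(254,272),ctrl.get_obs()["tool_pos"][2]+.027);print("ball",w)
cv2.imwrite("pics/w4.png",im)
E
```

```text
t: 10.8
tool_pos: [0.4507, -0.3582, 0.1328]
tool_rot: [-3.123, -0.332, 0.0]
contact_force: [-0.4, -0.4, -1.7]
opening: 0.0296
t 10.8 pos [ 0.4507 -0.3582  0.1328] yaw 12.15 tilt [-3.e-04  7.e-04 -1.e+00] F [-0.4 -0.4 -1.7] open 0.0296
track xy [-0.1696 -0.4381]
delta tool [0.0019 0.0023 0.1138]
ball [ 0.45534784 -0.35780066]
```

View pics/w4.png

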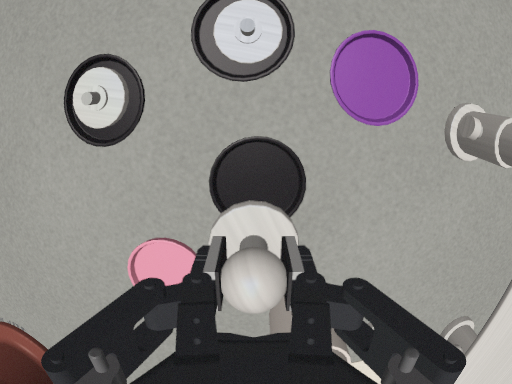

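The image shows the empty black dish centred at about (258,182), with the knob above it, ball at (254,280).

Run:
```python
from h import *
k=calibration("wrist")
z=ctrl.get_obs()["tool_pos"][2]
for uv in [(209,182),(306,182),(258,137)]: print(wr2w(k,uv,.012))
print("ball",wr2w(k,(254,280),z+.027),"flange top edge front",wr2w(k,(254,201),z-.005))
```

```text
[ 0.44593614 -0.31743905]
[ 0.46489408 -0.40567755]
[ 0.49617858 -0.35302021]
ball [ 0.4508639  -0.35884941] flange top edge front [ 0.47794909 -0.35307458]
```

```bash
python3 -m creep '[[0.2,0.002,0.002,0.015,0,0,0],[0.2,0,0,0.025,0,0,0],[0.2,0,0,0.03,0,0,0],[0.2,0,0,0.02,0,0,0],[0.2,0,0,0.01,0,0,0],[0.2,0,0,0.006,0,0,0],[0.2,0,0,0.004,0,0,0],[0.2,0,0,0.002,0,0,0],[0.2,0,0,0.001,0,0,0],[0.2,0,0,0,0,0,0],[0.2,0,0,0,0,0,0]]'
python3 - <<'E'
from h import *
delta([(.453,-.361,.017)])
E
```

```text
t: 11.95
tool_pos: [0.4533, -0.3614, 0.0207]
tool_rot: [3.123, 0.33, 0.001]
contact_force: [0.5, 0.3, -2.1]
opening: 0.0296
t 11.95 pos [ 0.4533 -0.3614  0.0207] yaw 12.07 tilt [ 8.e-04 -8.e-04 -1.e+00] F [ 0.5  0.3 -2.1] open 0.0296
track xy [-0.1678 -0.4418]
delta tool [-0.0002 -0.0005  0.0037]
```

```bash
python3 -m creep '[[0.2,0,0,0.0015,0,0,0],[0.2,0,0,0.001,0,0,0],[0.2,0,0,0.001,0,0,0],[0.2,0,0,0,0,0,0],[0.2,0,0,0,0,0,0]]'
```

```text
t: 12.45
tool_pos: [0.4531, -0.3612, 0.017]
tool_rot: [3.124, 0.33, 0.0]
contact_force: [-1.3, 1.6, 2.4]
opening: 0.0296
```

Contact felt: the vertical force went from −2 to +2.4 N. Release and lift.

```bash
python3 -m creep '[[0.45,0,0,0,0,0,0],[0.55,0,0,0,0,0,0],[0.6,0,0,0,0,0,0],[0.65,0,0,0,0,0,0],[0.65,0,0,-0.005,0,0,0],[0.65,0,0,-0.015,0,0,0],[0.65,0,0,-0.03,0,0,0],[0.65,0,0,-0.04,0,0,0],[0.65,0,0,-0.04,0,0,0],[0.65,-0.02,0,-0.03,0,0,0],[0.65,-0.03,0,0,0,0,0],[0.65,-0.03,0,0,0,0,0],[0.65,0,0,0,0,0,0],[0.65,0,0,0,0,0,0],[0.65,0,0,0,0,0,0]]'
python3 - <<'E'
from h import *
k=calibration("wrist");a=get_image("wrist")[...,::-1].copy();b=get_image("scene")[...,::-1]
print(k["R"].tolist(),k["t"].tolist())
d=models.search_frame("wrist","knob_ball");print([(e["conf"],e["extent"]) for e in d])
cv2.imwrite("pics/f.png",np.hstack([cv2.resize(a[100:384,100:400],(400,379)),cv2.resize(b[160:300,50:198],(400,379))]))
delta([])
E
```

```text
t: 13.95
tool_pos: [0.3754, -0.3778, 0.1772]
tool_rot: [3.124, 0.331, 0.001]
contact_force: [0.6, 0.1, 0.5]
opening: 0.0553
[[0.20861164882958302, -0.9779982095045223, 0.0008259410114295207], [-0.9281982606162491, -0.1977228871011365, 0.31520413846484274], [-0.3081057756056762, -0.06652189205323945, -0.949023534437416]] [-0.4481350522099507, 0.25047251775111157, 0.4191527473244258]
[(0.97, [226.6, 73.1, 282.2, 124.8])]
t 14.1 pos [ 0.3755 -0.3775  0.1766] yaw 12.13 tilt [ 0.e+00  2.e-04 -1.e+00] F [-0.3 -0.1 -0.2] open 0.0553
track xy [-0.2473 -0.4413]
```

View pics/f.png

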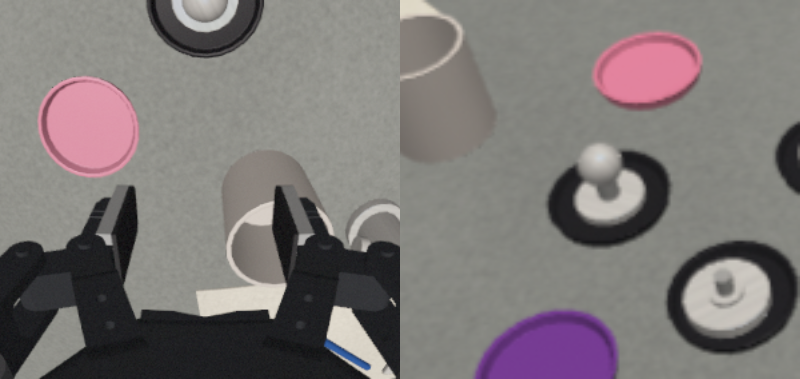

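The knob stands in the black dish, its flange concentric with it, and the gripper is clear of it at z 0.177 with no force reading.

Run:
```python
from station import finish_job
print(finish_job())
```

```text
the job is handed in; nothing more can be done
None
```

The knob went along the slot and round the bend into the pocket, and now stands in the empty black dish. I handed the job in at about 14 s of the 42 s allowed. No verdict came back, so the results below are my own checks.

- **Move:** I gripped the bare knob by its ball and guided it along the slot. In the pocket I gripped it again about 5 mm lower, because the first grip sat too high on the ball. Then I lifted it, carried it over and set it down until I felt contact.
- **Pocket check:** the camera put the ball about 7 mm from the pocket centre, with the flange still down on the floor. The limit is 20 mm. The gripper's own position put it nearer, about 3.6 mm.
- **Dish check:** at release the gripper was about 1 mm from the dish centre I had measured. The last images show the knob standing with its flange centred in the dish. I judged upright by eye and did not measure the angle.
- **Forces:** the readings peaked at about 11 N and were near zero at the end, with the gripper clear of everything.
- **Disagreements:** the two cameras placed the track about 1–2 mm apart. The gripper read about 30 mm when closed on the 32 mm ball, even after the second grip, so I take that as measurement bias.

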